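# Let one mill ball down into the tray

### The arm

A 6-joint arm with a two-finger parallel gripper is mounted at the origin on a cart in front of the work surface, level with it; the furniture and walls round the work are solid. World frame = base frame: x ahead of the robot, y to its left, z up, the work surface at z = 0. Lengths are in m, angles in rad, forces in N, time in s.
With the tool pointing down it reaches from about 0.275 to 0.725 m from the base axis. Payload 5.6 kg.
Tool frame: the origin (TCP) lies on the centre line of the jaws, within the pads' length; the fingertips stand 19 mm ahead of it and the grasp point (between the pads) is the TCP; z points along the fingers, y is the direction in which the jaws open and shut (so a half turn about z gives the same grasp; the last joint's range is limited). The gripper opens to 85 mm and grips with 20 to 120 N. Pads are 22 mm wide; open, the fingers measure 114 mm over their backs; the gripper's body (76 mm by 85 mm) begins 54 mm behind the grasp point. The pads swing forward as they close: fully open they stand 13 mm farther back than shut.
Start: joints at [-0.876, 0.255, 0.108, 0, -1.424, -0.285], TCP at [0.219, -0.504, 0.25] pointing down, gripper open.
Joint ranges: [-2.95, 2.95], [-1.21, 1.97], [-1.09, 1.5], [-2.87, 1.71], [-2.94, -0.07], [-3.05, 3.05]. Speed limits (rad/s): [2.57, 2.57, 3.14, 3.14, 3.14, 3.14].

### API

Orientations are given as [roll, pitch, yaw] about the fixed x, y, z axes, in that order (R = Rz(yaw) Ry(pitch) Rx(roll)).
In Python, from rig import r gives the robot as it stands.
- The arm moves only by the tool arm_command, never from a script. Its argument "steps" is a list of rows, each a list of 7 numbers: the opening, from 0 (shut) to 1 (fully open), then the shift along the world's x, y, z in m, then the turn, a rotation vector about the world's x, y, z in rad. In form: [[grip, tx, ty, tz, rx, ry, rz], ...]. A call has 1 to 8 rows; each row shifts and turns the commanded pose from where the row before left it; what a row does not reach is not made up. A row lasts 1/10 s, in which the tool goes at most 50 mm and 8.59 degrees, less where a joint would pass 70% of its speed; a pose out of reach is approached as far as the arm can. A call with a gripper value outside its range is refused whole. The fingers move at their own pace and stop on an object; "force" is the grip in N (left out, the last holds). Time passes only in rows, so rows that do not move let the fingers close. It gives the time, the measured TCP pose, the force and the opening at its end, in the units of the state.
- r.state(): the state, without advancing time (a new reading comes with each control period).
- r.read_camera(name): name is "scene" or "top"; returns a dict with "frame" (384x512x3 uint8, blue, green, red), "fx", "fy", "cx", "cy" (pixels), "extrinsics" (4x4, takes a point from world to camera coordinates). Camera axes: x right, y down, z forward; pixel columns grow to the right and rows downward; lengths in m; the calibration is good to about 2 mm. A picture is of the moment at which its call begins. There is no depth.
- r.job_done(): hands the job in, once; it reports no verdict.
Trained networks look in a picture, given as the dict that the camera call returned (one of the last four; its "shot" number tells which), for a name from the list of things; names that differ only in an ending like _2 or _b are one class to them, and where a whole thing is asked for, a point or a joint stands for the part that bears it (a point fixed in the world has none). Each returns a list of dicts, best first, with "score" (0 to 1); they miss things now and then, are a little off and sometimes report something else, mostly with a low value. They report only what shows in the picture. A call takes as long as a camera call.
- r.outline_of(picture, thing): "mask" (384x512 bool, what is visible of it) and "point" ([column, row] in pixels, amid what is visible of it).
- r.spot_point(picture, thing): "point" ([column, row] in pixels: a listed point, or the origin of a listed thing).
The state is a dict: "time_s": time; "joints": joint angles; "joint_vel": joint speeds; "joint_efforts": joint torques, N m; "ee_pos": TCP position; "eef_rot": TCP orientation; "wrist_force": force on the tool from outside, world axes, zero at the start; "wrist_torque": the same for the moment, N m; "grip_width": finger opening in m.
Only numpy, scipy, OpenCV 4.12 (cv2) and the standard library are available. Lean on these libraries where they do the work, as an engineer would, in place of code of your own. Each camera call takes 0.05 s, during which the arm holds its last target. There are 200 camera calls.

### The job

On the ball release stand, push the catch tray by its upright front plate straight away from you, all the way home against its stop. Then press down the wooden paddle of the rocker whose gate holds back the larger ball and keep it down until that ball has rolled into the tray, then let the paddle come up so that the gate is shut again. Use the fingertips only: do not pick up or touch either ball, leave the smaller ball behind its gate, and leave everything else on the worktop where it is.

Things in the scene. Friction and masses are not known exactly. Their poses are not given: they have to be found in the camera images.
- dispenser: Ball release stand, fixed; plywood base x -88 to 117, y -150 to 150 mm, 10 thick. Origin on the worktop, mid-width, under the rockers' pivots; x away from the robot (tray travel), y left, z up. Behind, at x = 85 mm, two lanes fall inward to mouths at y = 28 and -28, 46 mm up, over the tray's home place. Gates at y = 85 and -85; each ball waits outside its gate. Highest point at rest 115 mm
- push_face (a point): Middle of the front face of the tray's upright push plate (50 mm wide, 46 high, 6 thick, top edge 58 mm above the worktop); this point is 35 mm above the worktop and moves with the tray. Push along the stand's +x. The plate runs midway between the two rocker paddles, which leave 138 mm free width between them
- tray (a joint): Slide of the grey plastic catch tray (open box 52 x 80 x 28 mm, joined to the push plate by a neck): 0 = drawn out towards the robot, 0.085 m = fully home under the lane mouths, against the stop. Starts between 0 and 0.035. Stays where it is left; friction about 1.5 N
- press_left (a point): Pressing point on top of the left rocker's wooden paddle (40 mm along the stand's x, 32 wide, 8 thick, its centre 5 mm farther in x than this point). 75 mm in front of the pivot, 108 mm above the worktop at rest; fully down it has sunk about 30 mm and shifted about 4 mm in +x. Behind it runs a 12 mm wide steel bar to the gate
- press_right (a point): The same on the right rocker
- rocker_left (a joint): Angle of the left rocker: 0 = gate shut (rest), 0.40 rad = paddle fully down at its stop, gate edge 37 mm above the lane floor. The larger ball passes from about 0.33 rad. A spring brings it back when it is let go; pressing takes about 2 N at first and about 4 N fully down
- rocker_right (a joint): The same for the right rocker
- ball_big: Larger white ceramic mill ball, 30 mm diameter, origin at its centre; waits behind the left or the right gate (differs between runs), centre 77 mm above the worktop; lying in the tray, centre 30 mm above the worktop
- ball_small: Smaller white ceramic mill ball, 18 mm diameter, origin at its centre; waits behind the other gate
- tub: Bystander: lidded white plastic tub, 87 mm across, 48 mm high, left of the stand; origin at the centre of its underside
- rib: Bystander: half-round wooden rib, 66 x 110 x 9 mm, lying flat in front; origin at the centre of its underside
- trimmer: Bystander: loop trimming tool with wooden handle, 206 mm long, lying flat in front; origin on its underside
- bowl: Bystander: small thrown bowl, 104 mm across, 52 mm high, at the left; origin at the centre of its underside
- cup: Bystander: stained cup with a paint brush in it, 77 mm across, 166 mm high, behind the stand; origin at the centre of its underside

How it is judged:
By the outcome, as a careful person would: the job done as asked, in the order asked, and still so for the second after the job is handed in, with the robot touching nothing.
It also fails if it takes over 38 s, if anything falls off the work surface, if the arm or the gripper's body presses on something with over 40 N, if the wrist force passes 120 N, or if a joint passes its speed limit or range.

## Working session

There is one attempt and no reset: what is moved stays moved. The work goes in short steps, Python scripts to look and compute and a tool call to move; the robot and the scene stay as the last step left them, time stands still between calls to the robot, and variables do not carry over. Pictures are saved under pics/ and viewed, about 8 in all and at most 12, crops included, and the job is handed in when it is done.

Besides the shell and the picture viewer there is one more tool, called after "Request:" by a JSON object that holds its "method" and its "body". arm_command: Moves the arm, as the interface text tells. Its arguments: {"type":"object","properties":{"steps":{"type":"array","items":{"type":"array","items":{"type":"number"}}},"force":{"type":"number"}},"required":["steps"]}

```bash
mkdir -p pics; cat > h.py <<'E'
import numpy as np, cv2
from rig import r
def ray(p,uv):
    E=np.array(p["extrinsics"]);R=E[:3,:3];t=E[:3,3]
    d=R.T@np.array([(uv[0]-p["cx"])/p["fx"],(uv[1]-p["cy"])/p["fy"],1]);return -R.T@t,d
def atz(p,uv,z):
    o,d=ray(p,uv);return o+d*(z-o[2])/d[2]
def proj(p,X):
    E=np.array(p["extrinsics"]);c=E[:3,:3]@np.array(X)+E[:3,3]
    return [p["fx"]*c[0]/c[2]+p["cx"],p["fy"]*c[1]/c[2]+p["cy"]]
E
python3 - <<'E'
from h import *
Z=dict(dispenser=0,push_face=.035,press_left=.108,press_right=.108,ball_big=.077,ball_small=.077,tub=0,bowl=0,cup=0,rib=0,trimmer=0)
for n in("scene","top"):
    p=r.read_camera(n);cv2.imwrite(f"pics/{n}1.png",p["frame"])
    print(n,np.round(ray(p,[256,192])[0],3))
    for k,z in Z.items():
        for d in r.spot_point(p,k)[:2]: print(k,np.round(d["point"],1),round(d["score"],2),np.round(atz(p,d["point"],z),3))
print(r.state())
E
```

```text
scene [-0.459 -0.666  1.108]
dispenser [288.2 222.9] 0.6 [ 0.573 -0.091  0.   ]
push_face [278.8 231.6] 0.58 [ 0.49  -0.106  0.035]
press_left [251.8 207.4] 0.78 [ 0.468 -0.017  0.108]
press_right [302.8 222.2] 0.71 [ 0.5   -0.182  0.108]
ball_big [324.7 195.5] 0.52 [ 0.683 -0.161  0.077]
tub [230.5 207.2] 0.83 [0.527 0.113 0.   ]
bowl [204.8 177.8] 0.64 [0.603 0.29  0.   ]
cup [301.5 182.2] 0.66 [ 0.787 -0.017  0.   ]
rib [198.1 229.9] 0.68 [0.377 0.133 0.   ]
trimmer [311.2 290.9] 0.78 [ 0.368 -0.296  0.   ]
top [0.403 0.005 1.373]
dispenser [273.4 191. ] 0.67 [ 0.563 -0.094  0.   ]
push_face [276.2 213. ] 0.71 [ 0.483 -0.099  0.035]
press_left [256.  215.3] 0.68 [ 0.473 -0.028  0.108]
press_right [303.1 204.6] 0.74 [ 0.504 -0.181  0.108]
ball_small [242.  168.6] 0.55 [0.631 0.015 0.077]
tub [212.  203.8] 0.63 [0.522 0.122 0.   ]
bowl [161.3 183.9] 0.76 [0.595 0.3   0.   ]
cup [255.4 135.8] 0.75 [ 0.763 -0.035  0.   ]
cup [242.1 170.4] 0.18 [0.638 0.015 0.   ]
rib [211.1 248. ] 0.9 [0.369 0.126 0.   ]
rib [332.7 247.8] 0.29 [ 0.362 -0.294  0.   ]
trimmer [332.7 246.8] 0.47 [ 0.365 -0.294  0.   ]
{'time_s': 1.2, 'joints': array([-8.76412366e-01,  2.55103771e-01,  1.08203207e-01,  2.34258923e-05,
       -1.42385047e+00, -2.84586505e-01]), 'joint_vel': array([-1.04732771e-03, -2.26790205e-05,  2.94492954e-04,  9.39525967e-05,
       -1.11932551e-03,  1.71556031e-03]), 'joint_efforts': array([ 4.72112661e-04, -3.86414409e+01,  2.38064611e+01,  5.36798134e+00,
       -6.98594959e-04,  2.76003954e-05]), 'ee_pos': array([ 0.21915241, -0.50446797,  0.25028601]), 'eef_rot': array([-3.14154267e+00, -9.52411322e-06, -2.73179177e+00]), 'wrist_force': array([-0.45524958,  0.01773635, -0.04389743]), 'wrist_torque': array([0.04564926, 0.0193391 , 0.06428818]), 'grip_width': 0.0857594334340326}
```

```bash
python3 - <<'E'
import cv2,numpy as np
a=cv2.imread("pics/scene1.png")[150:290,190:370];b=cv2.imread("pics/top1.png")[110:280,190:370]
a=cv2.resize(a,None,fx=2.2*2,fy=4.4,interpolation=3)[:600];b=cv2.resize(b,None,fx=4.4,fy=4.4,interpolation=3)
cv2.imwrite("pics/a.png",a[:600,:800]);cv2.imwrite("pics/b.png",cv2.resize(b,(635,600)))
E
```

```text
(no output)
```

View pics/a.png

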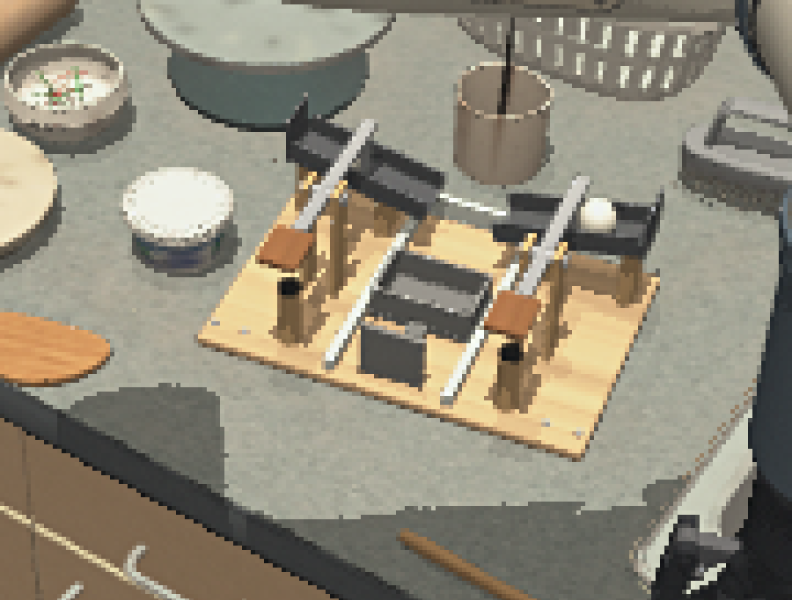

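View pics/b.png

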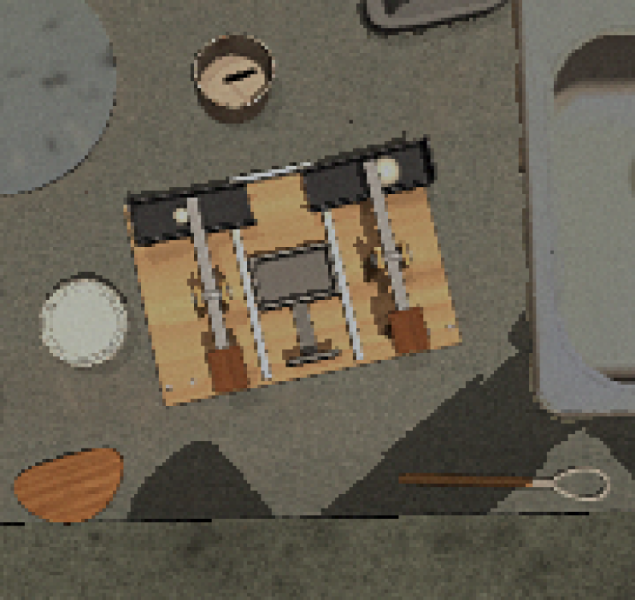

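The larger ball is behind the right gate: scene crop (598,215), top crop (383,170). The small ball is behind the left gate, at top crop (180,214). Next I fit the stand pose from the corners and the spotted points.

```bash
python3 - <<'E'
from h import *
from scipy.optimize import least_squares
P={n:r.read_camera(n) for n in("scene","top")}
obs=[("scene",[235.5,226.8],[-.088,.15,.01]),("scene",[322.3,253.9],[-.088,-.15,.01]),("scene",[339.5,212.5],[.117,-.15,.01]),
("top",[237.3,224.8],[-.088,.15,.01]),("top",[320.7,207.2],[-.088,-.15,.01]),
("scene",[251.8,207.4],[-.075,.085,.108]),("scene",[302.8,222.2],[-.075,-.085,.108]),("top",[256,215.3],[-.075,.085,.108]),("top",[303.1,204.6],[-.075,-.085,.108])]
def W(q,l): c,s=np.cos(q[2]),np.sin(q[2]);return [q[0]+c*l[0]-s*l[1],q[1]+s*l[0]+c*l[1],l[2]]
def f(q):
    e=[np.subtract(proj(P[n],W(q,l)),uv) for n,uv,l in obs]
    e+=[np.subtract(proj(P["scene"],W(q,[q[3],0,.035])),[278.8,231.6]),np.subtract(proj(P["top"],W(q,[q[3],0,.035])),[276.2,213])]
    return np.ravel(e)
s=least_squares(f,[.57,-.09,.2,-.08],loss="soft_l1");q=s.x
print(q.round(4));print(f(q).reshape(-1,2).round(1).tolist())
for l in([-.075,.085,.108],[-.075,-.085,.108],[q[3],0,.035],[q[3]-.05,0,.1]):print(np.round(W(q,l),4))
E
```

```text
[ 0.5614 -0.0902  0.196  -0.0762]
[[-1.9, 0.1], [-0.7, 0.0], [0.2, 0.5], [-1.5, 0.2], [-0.5, -0.6], [1.8, -0.1], [2.5, 0.1], [-2.1, 0.5], [2.3, -0.0], [-0.8, 0.4], [1.8, -1.0]]
[ 0.4712 -0.0215  0.108 ]
[ 0.5044 -0.1882  0.108 ]
[ 0.4866 -0.1051  0.035 ]
[ 0.4375 -0.1148  0.1   ]
```

Request:
{"method": "arm_command", "body": {"steps": [[0, 0.022, 0.039, 0, 0, 0, -0.027], [0, 0.022, 0.039, 0, 0, 0, -0.027], [0, 0.022, 0.039, 0, 0, 0, -0.027], [0, 0.022, 0.039, 0, 0, 0, -0.027], [0, 0.022, 0.039, 0, 0, 0, -0.027], [0, 0.022, 0.039, 0, 0, 0, -0.027], [0, 0.022, 0.039, 0, 0, 0, -0.027], [0, 0.022, 0.039, 0, 0, 0, -0.027]]}}

```text
time_s: 2.1
ee_pos: [0.3957, -0.1907, 0.2506]
eef_rot: [-3.141, 0.001, -2.949]
wrist_force: [1.2, -0.8, -0.1]
grip_width: -0.0002
```

Request:
{"method": "arm_command", "body": {"steps": [[0, 0.021, 0.038, -0.02, 0, 0, 0], [0, 0.021, 0.039, -0.04, 0, 0, 0], [0, 0, 0, -0.04, 0, 0, 0], [0, 0, 0, -0.04, 0, 0, 0], [0, 0, 0, 0, 0, 0, 0], [0, 0, 0, 0, 0, 0, 0]]}}

```text
time_s: 2.7
ee_pos: [0.4341, -0.1222, 0.1177]
eef_rot: [-3.141, -0.0, -2.947]
wrist_force: [-0.4, -0.5, 0.0]
grip_width: -0.0004
```

```bash
python3 - <<'E'
from h import *
for n in("scene","top"):
    p=r.read_camera(n);c=p["frame"]
    b=c[150:290,190:370] if n=="scene" else c[140:250,200:350]
    cv2.imwrite(f"pics/{n}2.png",cv2.resize(b,None,fx=4,fy=4,interpolation=3))
s=r.state();print(s["time_s"],s["ee_pos"],s["eef_rot"],s["wrist_force"],s["grip_width"])
a=cv2.imread("pics/scene2.png");b=cv2.imread("pics/top2.png")
k=400/a.shape[1];b=cv2.resize(b,(400,int(b.shape[0]*400/b.shape[1])));a=cv2.resize(a,(400,int(a.shape[0]*k)))
cv2.imwrite("pics/c2.png",np.vstack([a,b])[:600])
E
```

```text
2.8 [ 0.43543455 -0.12219275  0.11923043] [-3.14015515  0.00404557 -2.94776551] [-0.89348681 -0.42606428  0.4516768 ] -9.590125297292761e-05
```

View pics/c2.png

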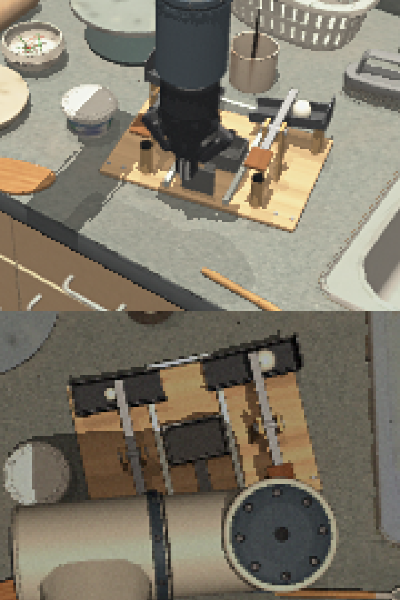

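The fingers are shut and in front of the push plate (scene crop about (185,170)), a little right of its centre line. I'll correct that, descend and push.

Request:
{"method": "arm_command", "body": {"steps": [[0, -0.0015, 0.0065, -0.035, 0, 0, 0], [0, 0, 0, -0.035, 0, 0, 0], [0, 0.0098, 0.002, 0, 0, 0, 0], [0, 0.0098, 0.002, 0, 0, 0, 0], [0, 0.0098, 0.002, 0, 0, 0, 0], [0, 0, 0, 0, 0, 0, 0]]}}

```text
time_s: 3.4
ee_pos: [0.4651, -0.1091, 0.0488]
eef_rot: [-3.14, 0.005, -2.947]
wrist_force: [-0.3, 0.2, 0.6]
grip_width: -0.0003
```

Request:
{"method": "arm_command", "body": {"steps": [[0, 0.0078, 0.0016, 0, 0, 0, 0], [0, 0.0078, 0.0016, 0, 0, 0, 0], [0, 0.0078, 0.0016, 0, 0, 0, 0], [0, 0.0078, 0.0016, 0, 0, 0, 0], [0, 0, 0, 0, 0, 0, 0]]}}

```text
time_s: 3.9
ee_pos: [0.4939, -0.1027, 0.0467]
eef_rot: [-3.141, 0.0, -2.948]
wrist_force: [0.6, 0.6, 0.4]
grip_width: -0.0001
```

Request:
{"method": "arm_command", "body": {"steps": [[0, 0.0078, 0.0016, 0, 0, 0, 0], [0, 0.0078, 0.0016, 0, 0, 0, 0], [0, 0, 0, 0, 0, 0, 0]]}}

```text
time_s: 4.2
ee_pos: [0.5096, -0.0994, 0.0467]
eef_rot: [-3.141, 0.001, -2.948]
wrist_force: [1.2, 0.3, -0.8]
grip_width: 0.0001
```

Request:
{"method": "arm_command", "body": {"steps": [[0, 0.0078, 0.0016, 0, 0, 0, 0], [0, 0.0078, 0.0016, 0, 0, 0, 0], [0, 0, 0, 0, 0, 0, 0]]}}

```text
time_s: 4.5
ee_pos: [0.5254, -0.0962, 0.0468]
eef_rot: [-3.141, 0.001, -2.947]
wrist_force: [0.9, -0.1, -0.1]
grip_width: -0.0001
```

```bash
python3 - <<'E'
from h import *
p=r.read_camera("scene");a=p["frame"][150:260,220:350]
q=r.read_camera("top");b=q["frame"][140:230,215:335]
cv2.imwrite("pics/c3.png",np.vstack([cv2.resize(a,(400,338),interpolation=3),cv2.resize(b,(350,262),interpolation=3)[:, :] if 0 else cv2.copyMakeBorder(cv2.resize(b,(349,262),interpolation=3),0,0,0,51,0)]))
s=r.state();print(s["time_s"],s["ee_pos"],s["wrist_force"])
E
```

```text
4.6 [ 0.52478477 -0.09631689  0.04689325] [-0.98118612  0.38367685  0.15196815]
```

View pics/c3.png

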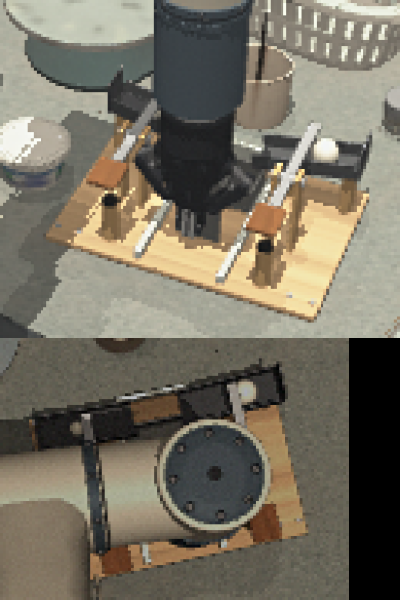

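The plate has gone forward out of its starting place; fingers are centred between the paddles and the rockers are untouched. Pushing on to the stop.

Request:
{"method": "arm_command", "body": {"steps": [[0, 0.0059, 0.0012, 0, 0, 0, 0], [0, 0.0059, 0.0012, 0, 0, 0, 0], [0, 0, 0, 0, 0, 0, 0]]}}

```text
time_s: 4.9
ee_pos: [0.5368, -0.0939, 0.0468]
eef_rot: [-3.141, 0.001, -2.948]
wrist_force: [-0.0, 0.0, 0.8]
grip_width: 0.0
```

Request:
{"method": "arm_command", "body": {"steps": [[0, 0.0049, 0.001, 0, 0, 0, 0], [0, 0, 0, 0, 0, 0, 0]]}}

```text
time_s: 5.1
ee_pos: [0.5414, -0.0929, 0.0468]
eef_rot: [-3.141, 0.001, -2.948]
wrist_force: [0.6, -0.1, -0.1]
grip_width: -0.0002
```

Request:
{"method": "arm_command", "body": {"steps": [[0, 0.0049, 0.001, 0, 0, 0, 0], [0, 0, 0, 0, 0, 0, 0]]}}

```text
time_s: 5.3
ee_pos: [0.5463, -0.092, 0.0467]
eef_rot: [-3.142, 0.001, -2.948]
wrist_force: [0.3, -0.3, 0.5]
grip_width: -0.0002
```

Request:
{"method": "arm_command", "body": {"steps": [[0, 0.0049, 0.001, 0, 0, 0, 0], [0, 0, 0, 0, 0, 0, 0]]}}

```text
time_s: 5.5
ee_pos: [0.5512, -0.091, 0.0467]
eef_rot: [-3.141, 0.001, -2.948]
wrist_force: [1.3, -0.3, 0.8]
grip_width: 0.0005
```

Request:
{"method": "arm_command", "body": {"steps": [[0, 0.0049, 0.001, 0, 0, 0, 0], [0, 0, 0, 0, 0, 0, 0]]}}

```text
time_s: 5.7
ee_pos: [0.5545, -0.0903, 0.0465]
eef_rot: [3.141, -0.003, -2.948]
wrist_force: [-5.2, -1.2, 3.0]
grip_width: -0.0002
```

```bash
python3 - <<'E'
from h import *
import numpy as np
f=[]
for i in range(4):
    p=r.read_camera("scene");s=r.state();f.append(s["wrist_force"])
print(s["time_s"],s["ee_pos"],np.mean(f,0).round(2))
E
```

```text
5.9 [ 0.5544927  -0.0902546   0.04653451] [-5.26 -0.68  2.32]
```

Request:
{"method": "arm_command", "body": {"steps": [[0, 0.0029, 0.0006, 0, 0, 0, 0], [0, 0, 0, 0, 0, 0, 0], [0, 0, 0, 0, 0, 0, 0]]}}

```text
time_s: 6.2
ee_pos: [0.5545, -0.0903, 0.0464]
eef_rot: [3.141, -0.008, -2.948]
wrist_force: [-12.9, -2.5, 9.3]
grip_width: -0.0
```

The stop is firm: 3 mm more command gave no motion, and the force rose to 13 N. Retreating straight back and up.

Request:
{"method": "arm_command", "body": {"steps": [[0, -0.0196, -0.0039, 0, 0, 0, 0], [0, -0.0294, -0.0058, 0, 0, 0, 0], [0, -0.0392, -0.0078, 0, 0, 0, 0], [0, -0.0294, -0.0058, 0.02, 0, 0, 0], [0, -0.02, -0.004, 0.04, 0, 0, 0], [0, -0.02, -0.004, 0.045, 0, 0, 0], [0, 0, -0.03, 0.03, 0, 0, 0], [0, 0, -0.03, 0, 0, 0, 0]]}}

```text
time_s: 7.0
ee_pos: [0.4042, -0.182, 0.1876]
eef_rot: [-3.136, 0.012, -2.945]
wrist_force: [0.3, 0.1, 0.2]
grip_width: -0.0001
```

```bash
python3 - <<'E'
from h import *
p=r.read_camera("scene");a=p["frame"][150:260,220:350]
q=r.read_camera("top");b=q["frame"][140:230,215:335]
cv2.imwrite("pics/c4.png",np.vstack([cv2.resize(a,(400,338),interpolation=3),cv2.copyMakeBorder(cv2.resize(b,(349,262),interpolation=3),0,0,0,51,0)]))
for k,z in(("press_right",.108),("press_left",.108),("push_face",.035)):
    for n,P in(("s",p),("t",q)):
        for d in r.spot_point(P,k)[:1]:print(n,k,round(d["score"],2),atz(P,d["point"],z).round(3))
s=r.state();print(s["time_s"],s["ee_pos"],s["wrist_force"])
E
```

```text
s press_right 0.76 [ 0.503 -0.179  0.108]
t press_right 0.74 [ 0.506 -0.19   0.108]
s press_left 0.6 [ 0.47  -0.033  0.108]
t press_left 0.66 [ 0.466 -0.034  0.108]
s push_face 0.59 [ 0.573 -0.083  0.035]
t push_face 0.65 [ 0.563 -0.095  0.035]
7.4 [ 0.40087711 -0.18017438  0.18149029] [-0.8797845   0.19387859 -1.3349028 ]
```

View pics/c4.png

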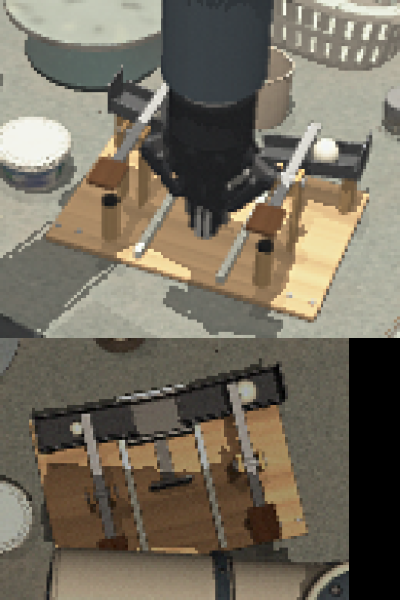

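Tray is home under the lane mouths (plate at top crop (170,485)), with both balls still behind their gates. Now over the right paddle.

Request:
{"method": "arm_command", "body": {"steps": [[0, 0.035, -0.002, 0, 0, 0, 0], [0, 0.035, -0.002, 0, 0, 0, 0], [0, 0.033, -0.002, -0.01, 0, 0, 0], [0, 0, 0, -0.02, 0, 0, 0], [0, 0, 0, 0, 0, 0, 0], [0, 0, 0, 0, 0, 0, 0]]}}

```text
time_s: 8.0
ee_pos: [0.5034, -0.1864, 0.1517]
eef_rot: [-3.142, -0.001, -2.947]
wrist_force: [0.2, -0.5, 0.0]
grip_width: -0.0002
```

```bash
python3 - <<'E'
from h import *
p=r.read_camera("scene");a=p["frame"][165:265,260:360]
cv2.imwrite("pics/c5.png",cv2.resize(a,(500,500),interpolation=3))
s=r.state();print(s["time_s"],s["ee_pos"],s["eef_rot"],s["wrist_force"])
e=s["ee_pos"];print(proj(p,e-[0,0,.019]),proj(p,[.504,-.186,.108]))
E
```

```text
8.05 [ 0.50376353 -0.18661632  0.15263517] [-3.14088351e+00  4.69509074e-04 -2.94696606e+00] [-0.72344656 -0.308914    0.6645646 ]
[np.float64(305.2948365489857), np.float64(215.88637265536823)] [np.float64(304.56379960300205), np.float64(222.04324258545438)]
```

View pics/c5.png

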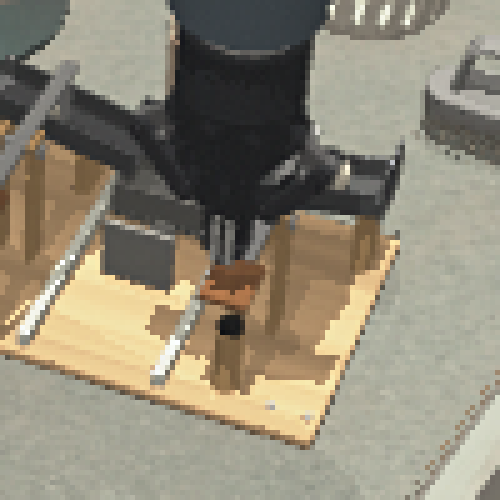

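Fingertips hang over the right paddle (crop (225,255); paddle centre (233,283)). Pressing down.

Request:
{"method": "arm_command", "body": {"steps": [[0, 0.001, -0.003, -0.02, 0, 0, 0], [0, 0, 0, -0.01, 0, 0, 0], [0, 0.002, 0, -0.01, 0, 0, 0], [0, 0.002, 0.001, -0.01, 0, 0, 0], [0, 0, 0, -0.006, 0, 0, 0], [0, 0, 0, 0, 0, 0, 0], [0, 0, 0, 0, 0, 0, 0]]}}

```text
time_s: 8.75
ee_pos: [0.5091, -0.1893, 0.0983]
eef_rot: [-3.14, 0.001, -2.947]
wrist_force: [-7.5, 1.1, 15.8]
grip_width: -0.0001
```

Request:
{"method": "arm_command", "body": {"steps": [[0, 0, 0, -0.002, 0, 0, 0], [0, 0, 0, 0, 0, 0, 0], [0, 0, 0, 0, 0, 0, 0]]}}

```text
time_s: 9.05
ee_pos: [0.5093, -0.1893, 0.0977]
eef_rot: [-3.139, 0.002, -2.946]
wrist_force: [-11.1, 4.6, 26.1]
grip_width: 0.0001
```

```bash
python3 - <<'E'
from h import *
p=r.read_camera("scene");a=p["frame"][150:260,220:350]
q=r.read_camera("top");b=q["frame"][140:230,215:335]
cv2.imwrite("pics/c6.png",np.vstack([cv2.resize(a,(400,338),interpolation=3),cv2.copyMakeBorder(cv2.resize(b,(349,262),interpolation=3),0,0,0,51,0)]))
s=r.state();print(s["time_s"],s["ee_pos"],s["wrist_force"])
E
```

```text
9.15 [ 0.50932852 -0.18931121  0.09774191] [-9.97232221  4.22893662 26.06068674]
```

View pics/c6.png

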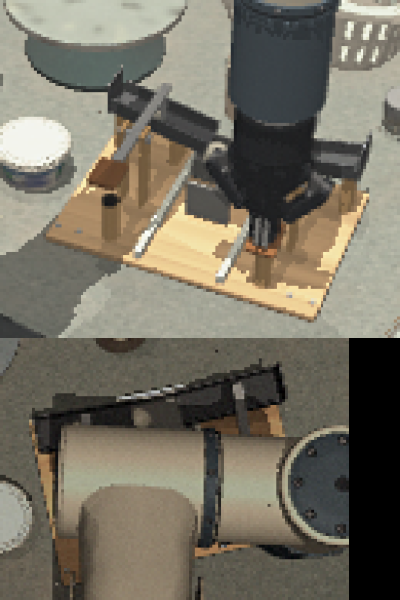

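The paddle is at its stop, and the ball has left its spot behind the right gate; a paler spot at top crop (143,417) is over the tray. I'll ease off the force slightly, hold, and check.

Request:
{"method": "arm_command", "body": {"steps": [[0, 0, 0, 0.002, 0, 0, 0], [0, 0, 0, 0, 0, 0, 0], [0, 0, 0, 0, 0, 0, 0], [0, 0, 0, 0, 0, 0, 0], [0, 0, 0, 0, 0, 0, 0], [0, 0, 0, 0, 0, 0, 0], [0, 0, 0, 0, 0, 0, 0], [0, 0, 0, 0, 0, 0, 0]]}}

```text
time_s: 9.95
ee_pos: [0.5091, -0.1893, 0.0982]
eef_rot: [-3.14, 0.002, -2.947]
wrist_force: [-7.4, 2.3, 16.5]
grip_width: -0.0001
```

```bash
python3 - <<'E'
from h import *
q=r.read_camera("top");b=q["frame"][140:200,215:335]
cv2.imwrite("pics/c7.png",cv2.resize(b,(720,360),interpolation=3))
for k in("ball_big","ball_small"):
    for d in r.spot_point(q,k)[:2]:print(k,d["point"],round(d["score"],2),atz(q,d["point"],.03).round(3))
s=r.state();print(s["time_s"],s["ee_pos"],s["wrist_force"])
E
```

```text
ball_big [263.4, 169.7] 0.57 [ 0.634 -0.059  0.03 ]
10.1 [ 0.50911184 -0.18924439  0.09825502] [-8.00422545  1.09302152 16.51856982]
```

View pics/c7.png

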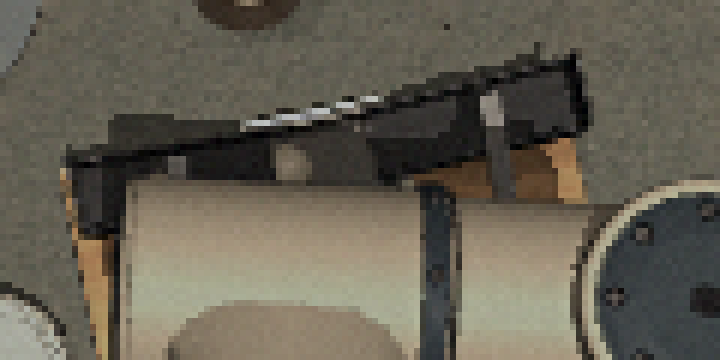

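The large ball is in the tray at crop (292,162), which is stand-local (77, 16) mm. Releasing the paddle gently and retreating.

Request:
{"method": "arm_command", "body": {"steps": [[0, -0.001, 0, 0.01, 0, 0, 0], [0, -0.002, 0, 0.01, 0, 0, 0], [0, -0.001, 0, 0.012, 0, 0, 0], [0, 0, 0, 0.03, 0, 0, 0], [0, 0, 0, 0.04, 0, 0, 0], [0, -0.03, -0.02, 0.03, 0, 0, 0], [0, -0.04, -0.02, 0.02, 0, 0, 0], [0, -0.04, -0.02, 0, 0, 0, 0]]}}

```text
time_s: 10.9
ee_pos: [0.3954, -0.2494, 0.2512]
eef_rot: [-3.138, 0.006, -2.946]
wrist_force: [-0.0, -1.5, 0.2]
grip_width: 0.0
```

Request:
{"method": "arm_command", "body": {"steps": [[0, -0.025, -0.04, 0, 0, 0, 0], [0, -0.025, -0.04, 0, 0, 0, 0], [0, -0.025, -0.04, 0, 0, 0, 0], [0, -0.025, -0.04, 0, 0, 0, 0], [0, -0.02, -0.04, 0, 0, 0, 0], [0, 0, 0, 0, 0, 0, 0], [0, 0, 0, 0, 0, 0, 0]]}}

```text
time_s: 11.6
ee_pos: [0.2745, -0.4492, 0.2475]
eef_rot: [3.141, 0.001, -2.95]
wrist_force: [0.3, -0.2, 0.4]
grip_width: 0.0002
```

```bash
python3 - <<'E'
from h import *
p=r.read_camera("scene");a=p["frame"][150:260,220:350]
q=r.read_camera("top");b=q["frame"][130:230,205:345]
cv2.imwrite("pics/c8.png",np.vstack([cv2.resize(a,(400,300),interpolation=3),cv2.resize(b,(400,290),interpolation=3)]))
for n,P in(("s",p),("t",q)):
  for k,z in(("ball_big",.03),("ball_small",.077),("press_right",.108),("push_face",.035),("tub",0),("cup",0)):
    for d in r.spot_point(P,k)[:1]:print(n,k,round(d["score"],2),atz(P,d["point"],z).round(3))
s=r.state();print(s["time_s"],s["ee_pos"],s["wrist_force"])
E
```

```text
s ball_big 0.36 [ 0.651 -0.042  0.03 ]
s ball_small 0.72 [ 0.697 -0.076  0.077]
s press_right 0.51 [ 0.283 -0.331  0.108]
s push_face 0.82 [ 0.558 -0.089  0.035]
s tub 0.6 [0.529 0.129 0.   ]
s cup 0.97 [ 0.768 -0.034  0.   ]
t ball_big 0.6 [ 0.623 -0.051  0.03 ]
t ball_small 0.52 [0.624 0.009 0.077]
t press_right 0.78 [ 0.506 -0.196  0.108]
t push_face 0.72 [ 0.563 -0.102  0.035]
t tub 0.89 [0.528 0.122 0.   ]
t cup 0.94 [ 0.768 -0.027  0.   ]
12.3 [ 0.27479848 -0.44869234  0.24777606] [-0.32021637  0.48919032  1.25897528]
```

View pics/c8.png

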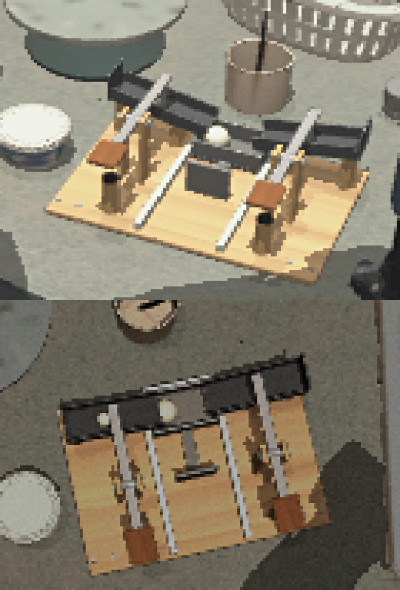

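The final picture shows:
- the big ball in the tray (scene (217,135), top (167,410))
- the small ball still behind the left gate (top (104,420))
- both paddles level at rest
- the tray home

Handing in.

```bash
python3 -c "
from rig import r
print(r.job_done())"
```

```text
the job is handed in; nothing more can be done
None
```

The job is done and handed in at about 12.3 s. With the fingers shut, I pushed the tray home by its front plate. I then pressed the right paddle, whose gate held the larger ball, and held it down for about 1 s until that ball lay in the tray. After that I let the paddle come up and drew the arm clear.

**Last checks:**
- **Tray:** it stood against its stop. Another 3 mm of push command gave no motion, and the force rose to 13 N. The last pictures still show it under the lane mouths.
- **Larger ball:** it lies in the tray. Its position differs by about 3 cm between the two cameras' estimates (the scene camera's score was only 0.36), but both pictures show it in the tray.
- **Gates:** both paddles are back up at rest height, so the right gate looks shut, though I judged that by eye.
- **Smaller ball:** it is still behind the left gate.
- **Bystanders:** the tub and cup look unmoved. I did not re-measure the rib, trimmer and bowl, but the arm stayed well above and away from them.

**Disagreements:**
- In the final scene picture the network put the smaller ball on the larger one's spot, and put the right paddle on the gripper. The top camera and the pictures themselves contradict both.
- The fingertip force on the paddle at its stop briefly reached about 26 N vertically (28 N in all), more than the paddle needed. I eased it off while holding.

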